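Bring the mug home and hold the carousel with the lime tub to the front

ROBOT

A 6-joint arm with a two-finger parallel gripper is mounted at the origin on the work surface. World frame = base frame: x ahead of the robot, y to its left, z up, the work surface at z = 0. Lengths are in mm, angles in rad, forces in N, time in s.
With the tool pointing down it reaches from about 350 to 875 mm from the base axis. Payload 4.2 kg.
Tool frame: the origin (TCP) lies on the centre line of the jaws, within the pads' length; the fingertips stand robot.finger_overhang ahead of it and the grasp point (between the pads) lies 8 mm behind it (robot.finger_overhang is the distance from the TCP to the fingertips, in mm); z points along the fingers, y is the line along which they close (so a half turn about z gives the same grasp; the last joint's range is limited). The gripper opens to 87 mm and grips with 3 to 60 N. Pads are 19 mm wide; open, the fingers measure 117 mm over their backs; the gripper's body (75 mm by 190 mm) begins 51 mm behind the grasp point.
Start: joints at [-1.084, 0.385, 0.008, 0, -1.194, -0.259], TCP at [141.164, -608.828, 233.55] pointing down, gripper open.
Joint ranges: [-3.14, 3.14], [-1.21, 2.06], [-1.07, 1.41], [-3.16, 2.05], [-2.99, -0.16], [-3.1, 3.1]. Speed limits (rad/s): [2.79, 2.79, 3.14, 3.14, 3.14, 3.14].

INTERFACE

Orientations are given as a rotation vector (axis times angle).
In Python, from station import readout, imaging, order, robot gives the robot as it stands.
- The arm moves only by the tool step_arm, never from a script. Its argument "series" is one flat list of numbers, 5 for each row, row after row: the shift along the tool's x, y, z in units of 0.1 m (1.0 is 0.1 m), then the turn about the tool's z in units of 180 degrees (1.0 is 180 degrees), then the finger opening in mm, from 0 to 87. A call has exactly 10 rows; each row is the pose to reach, as a shift and turn from the pose commanded when the call began, along the tool's axes at that moment, turning the shorter way round; what a row does not reach only later rows make up. A row lasts 1/10 s, in which the tool goes at most 50 mm and 8.59 degrees, less where a joint would pass 70% of its speed; a pose out of reach is approached as far as the arm can. A call with a number of a shift or a turn outside -1 to 1 is refused whole. A call with a gripper value outside its range is refused whole. The fingers move at their own pace and stop on an object; the grip force is fixed at half the most. Time passes only in rows, so rows that repeat a pose let the fingers close, or fill a call up. It gives the time, the measured TCP pose, the force, the opening and the grip force at its end, in the units of the state.
- readout.get_obs(): the state, without advancing time (a new reading comes with each control period).
- imaging.get_image(name): name is "side" or "top" or "wrist"; returns a dict with "pixels" (400x640x3 uint8, red, green, blue), "depth" (400x640 float32, mm along the optical axis (not along the pixel's ray), 0 where there is no reading), "camera_matrix" (3x3 intrinsics, pixels), "dist" ([k1, k2, p1, p2, k3] as OpenCV has them; the pictures are not rectified), "R" (3x3) and "t" (3): a world point X has camera coordinates R X + t; the wrist camera has in their place "T_tool_cam" (4x4, takes a point from camera to tool coordinates, whose origin is the TCP and whose axes are the flange's). Camera axes: x right, y down, z forward; pixel columns grow to the right and rows downward; lengths in mm; the calibration is good to about 2 mm. A picture is of the moment at which its call begins: read the wrist's pose just before it.
- order.finish_job(): hands the job in; it is judged then, once.
The state is a dict: "time_s": time; "joint_pos": joint angles; "joint_vel": joint speeds; "effort": joint torques, N m; "position": TCP position; "tool_rot": TCP orientation; "ft_force": force on the tool from outside, world axes, zero at the start; "moment": the same for the moment, N m; "grip_width": finger opening in mm; "grip_force": force on a finger pad.
Only numpy, scipy, OpenCV 4.12 (cv2) and the standard library are available. Lean on these libraries where they do the work, as an engineer would, in place of code of your own. Each camera call takes 0.05 s, during which the arm holds its last target. There are 200 camera calls.

TASK

First slide the white mug along its wooden channel, without lifting or tipping it, until it is fully home against the end stop, and let go of it there. Then turn the tub carousel until the lime green tub squarely faces the front, in line with the red arrow and the mug, and finish while gripping its black centre knob so that the carousel is held still for someone to twist the tub's cap off. Leave the kettle, the funnel and the canister where they stand.

Things in the scene. Friction and masses are not known exactly. Their poses are not given: they have to be found in the camera images.
- station: Fixed stand, varied place and yaw. Origin: carousel axis at the top of the 30 mm butcher-block slab (30 mm above the work surface); z up; front = own -x, pointing roughly to the robot's right. Mug channel on the bare slab: two wooden rails along x, 16 mm high, 8 mm thick, 72 mm clear between, x -140 to -385 mm, far end open.
- dock (a point): The mug's centre point when it is fully home against the end stop (station frame: x -181, y 0, z 45 mm). The stop closes the channel's carousel end: 30 mm high, face to the mug at x = -150 mm, a red arrow on top pointing to the carousel.
- front (a point): Fixed point of the station where the lime tub's centre lies when it squarely faces the front: in the station's frame x = -82, y = 0, z = 67 mm.
- mug_center (a point): Centre (half-way up, on the axis) of the loose white ceramic mug: straight sided, 62 mm outside diameter, 90 mm high, wall 4 mm, 0.16 to 0.28 kg. Its loop handle points along its own +y, reaching 58 mm from the axis, 27 to 77 mm above its foot; at the start it points away from the carousel along the channel, within about 15 degrees.
- knob (a point): Black round knob on the carousel's axis, turning with it: upright plain cylinder, 44 mm diameter, 40 mm high. This point is its centre, 150 mm above the slab. Apart from the 20 mm thick stem under the knob, nothing of the carousel is higher than 105 mm above the slab.
- tub_center (a point): Centre of the lime green tub with lime twist cap, 54 mm diameter, 75 mm high, clipped on the carousel 82 mm from its axis, its centre 67 mm above the slab. Four tubs of other colours (amber, white with blue, terracotta, blue with white) are fixed on the same circle, 72 degrees apart.
- carousel: The carousel (round plate 236 mm across, stem, knob, five tubs), turning about its vertical axis on the station. Origin on the axis at the slab's top, the same as the station's; its own -x points to the lime tub, which squarely faces the front when the carousel's yaw equals the station's. Turns either way without limit, light friction (about 0.05 N m), stays where it is left.
- kettle: Bystander: loose aluminium stovetop kettle, 138 mm diameter, 155 mm high to the top of its black bow handle, spout along its +x reaching 102 mm. Origin at its underside's centre. To be left alone.
- funnel: Bystander: loose steel funnel standing mouth down, 100 mm diameter, 95 mm high. Origin at its underside's centre. To be left alone.
- canister: Bystander: loose steel canister with a red band, 76 mm diameter, 110 mm high. Origin at its underside's centre. To be left alone.
Mind the look-alikes: they are no part of the job. Leave any orange or purple look-alike of the part that bears mug_center alone.

How it is judged:
By the outcome, as a careful person would: the job done as asked, in the order asked, and still so for the second after the job is handed in, while the arm keeps its last pose, push and grip.
It also fails if it takes over 67 s, if anything falls off the work surface, if the arm or the gripper's body presses on something with over 40 N, if the wrist force passes 120 N, or if a joint passes its speed limit or range.

## Working session

There is one attempt and no reset: what is moved stays moved. The work goes in short steps, Python scripts to look and compute and a tool call to move; the robot and the scene stay as the last step left them, time stands still between calls to the robot, and variables do not carry over. Pictures are saved under pics/ and viewed, at most 10 in all, crops included, and the job is handed in when it is done.

Besides the shell and the picture viewer there is one more tool, called after ">>>" in YAML: its name, and indented under it one key for each argument. step_arm: Moves the arm, as the interface text tells. Its arguments: {"type":"object","properties":{"series":{"type":"array","items":{"type":"number"}}},"required":["series"]}

```bash
mkdir -p pics; cat > h.py <<'E'
import numpy as np, cv2
from station import readout, imaging, order, robot
from scipy.spatial.transform import Rotation as Ro
def cam(name):
    o=readout.get_obs(); im=imaging.get_image(name)
    K=np.array(im["camera_matrix"]);d=np.array(im["dist"])
    if name=="wrist":
        T=np.eye(4);T[:3,:3]=Ro.from_rotvec(o["tool_rot"]).as_matrix();T[:3,3]=o["position"]
        M=np.linalg.inv(T@np.array(im["T_tool_cam"]));R,t=M[:3,:3],M[:3,3]
    else: R,t=np.array(im["R"]),np.array(im["t"])
    return im,K,d,R,t
def rays(uv,K,d,R,t):
    p=cv2.undistortPoints(np.array(uv,float).reshape(-1,1,2),K,d)[:,0]
    return -R.T@t, np.c_[p,np.ones(len(p))]@R
def plane(uv,z,K,d,R,t):
    c,r=rays(uv,K,d,R,t); return c+r*((z-c[2])/r[:,2])[:,None]
def cloud(im,K,d,R,t):
    D=im["depth"];v,u=np.mgrid[:400,:640]
    p=cv2.undistortPoints(np.stack([u,v],-1).reshape(-1,1,2).astype(float),K,d)[:,0]
    X=np.c_[p,np.ones(len(p))]*D.reshape(-1,1)
    W=((X-t)@R).reshape(400,640,3); W[D==0]=np.nan; return W
E
python3 - <<'E'
from h import *
o=readout.get_obs();print(o["time_s"],o["position"],o["tool_rot"],robot.finger_overhang)
for n in("top","side"):
    im,K,d,R,t=cam(n);cv2.imwrite(f"pics/{n}0.png",im["pixels"][...,::-1]);print(n,-R.T@t,R[2])
E
```

```text
0.0 [ 141.02921485 -608.2639062   232.45589451] [ 0.35672053 -3.12092692 -0.00342673] 11.0
top [ 337.12302216 -194.17161549 1565.58760523] [ 0.12275331  0.02234767 -0.99218557]
side [324.01094798 827.65083982 919.5696562 ] [ 0.1429702  -0.78090794 -0.6080644 ]
```

View pics/top0.png

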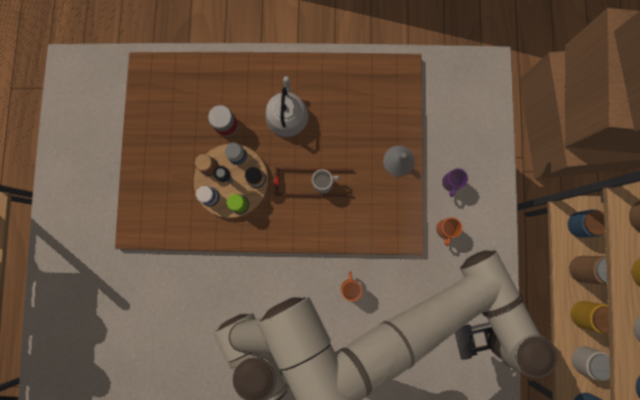

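View pics/side0.png

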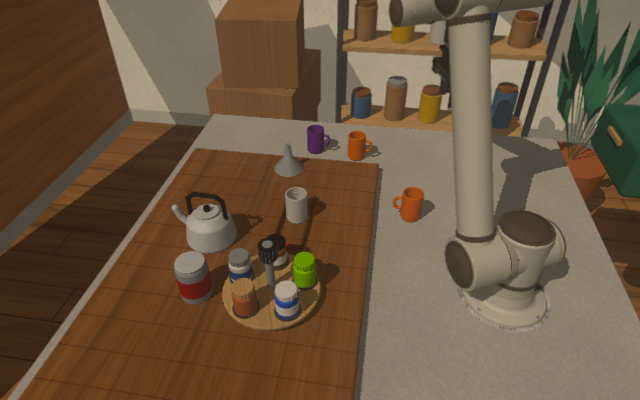

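The top view shows the carousel plate at about (232,180), the knob at (222,173), lime at (237,203), the arrow at (278,181), the white mug at (322,181) with its handle to the right, and the rails running from x=275 to 353. The side view agrees, and the look-alike mugs stand off the slab.

```bash
cat > m.py <<'E'
from h import *
im,K,d,R,t=cam("top");c=(K,d,R,t);W=cloud(im,*c);hsv=cv2.cvtColor(im["pixels"],cv2.COLOR_RGB2HSV)
H,S,V=[hsv[...,i].astype(int) for i in range(3)];Z=W[...,2]
v,u=np.mgrid[:400,:640]
def cen(m,z,n):
    p=np.c_[u[m],v[m]]; 
    (cu,cv_),r=cv2.minEnclosingCircle(p.astype(np.float32)); 
    print(n,len(p),"uv",p.mean(0).round(1),"Zmed",np.nanmedian(Z[m]).round(1),"mean",plane([p.mean(0)],z,*c)[0].round(1),"circ",plane([(cu,cv_)],z,*c)[0].round(1),"r",round(r,1))
    return plane([(cu,cv_)],z,*c)[0]
box=lambda a,b,e,f:(u>a)&(u<b)&(v>e)&(v<f)
k=cen(box(205,240,160,190)&(Z>188)&(Z<215),200,"knob")
l=cen(box(195,275,140,225)&(H>35)&(H<60)&(S>150)&(Z>126)&(Z<145),134.5,"lime")
m=cen(box(300,345,160,205)&(Z>112)&(Z<130),120,"mug")
pl=cen(box(180,274,135,230)&(Z>40)&(Z<200),60,"plate?")
a=cen(box(268,290,165,200)&((H<8)|(H>172))&(S>150),60,"arrow")
hd=cen(box(325,365,170,205)&(Z>75)&(Z<112),107,"handle")
rl=box(280,360,160,210)&(Z>40)&(Z<52)
for nm,mm in(("railN",rl&(v<178)),("railS",rl&(v>190))):
    q=W[mm];q=q[:,:2];f=cv2.fitLine(q.astype(np.float32),cv2.DIST_L2,0,.01,.01).ravel();print(nm,len(q),f.round(3),q.min(0),q.max(0))
s=box(380,420,60,90);print("slab z",np.nanmedian(Z[s]))
# station x axis = from front to axis
for n,p in(("mug",m),("arrow",a)):
    e=k[:2]-p[:2];print(n,"dir yaw of +x",np.degrees(np.arctan2(e[1],e[0])).round(2),"dist",np.hypot(*e).round(1))
e=k[:2]-l[:2];print("carousel yaw",np.degrees(np.arctan2(e[1],e[0])).round(2),np.hypot(*e).round(1))
o=readout.get_obs();print(Ro.from_rotvec(o["tool_rot"]).as_matrix().round(3),o["joint_pos"])
E
python3 m.py
```

```text
knob 200 uv [220.7 172.6] Zmed 200.5 mean [559.4 116.1 200. ] circ [559.1 115.5 200. ] r 8.2
lime 204 uv [234.9 202. ] Zmed 135.2 mean [482.6  84.3 134.5] circ [483.5  84.3 134.5] r 8.3
mug 97 uv [322.1 178.8] Zmed 119.2 mean [ 558.5 -172.6  120. ] circ [ 557.5 -172.8  120. ] r 10.3
plate? 4312 uv [230.2 180.1] Zmed 62.8 mean [558.9 116.6  60. ] circ [576.3 133.8  60. ] r 56.5
arrow 46 uv [276.5 180.5] Zmed 59.5 mean [559.9 -29.3  60. ] circ [561.5 -29.2  60. ] r 5.0
handle 46 uv [332.6 179.2] Zmed 101.9 mean [ 559.8 -204.2  107. ] circ [ 554.1 -198.4  107. ] r 10.1
railN 190 [ 3.00000e-03  1.00000e+00  5.99336e+02 -1.54044e+02] [ 576.21500388 -268.30037354] [619.80088659 -40.98329765]
railS 196 [ 3.00000e-03 -1.00000e+00  5.20165e+02 -1.51329e+02] [ 480.41338685 -266.2640586 ] [532.04132844 -42.79604538]
slab z 30.59637497433431
mug dir yaw of +x 89.69 dist 288.4
arrow dir yaw of +x 90.93 dist 144.7
carousel yaw 22.43 81.8
[[-0.974 -0.226 -0.001]
 [-0.226  0.974  0.002]
 [ 0.     0.002 -1.   ]] [-1.08437654e+00  3.85430047e-01  6.94460776e-03 -3.49947190e-04
 -1.19401758e+00 -2.58585420e-01]
```

Measured: axis (559.3, 115.5), station yaw about 90°, and rail centres 79 mm apart against 80 nominal. The mug is at (558, -173), the dock at (559.5, -65.5), and the carousel yaw is 22.4°, so it needs about +67.6°. All heights match. Now moving toward the mug.

>>> step_arm:
  series: [-0.1,0.065,0,-0.043,87,-0.2,0.13,0,-0.085,87,-0.3,0.195,0,-0.128,87,-0.4,0.26,0,-0.171,87,-0.5,0.325,0,-0.214,87,-0.6,0.39,0,-0.256,87,-0.7,0.455,0,-0.299,87,-0.8,0.52,0,-0.342,87,-0.9,0.585,0,-0.384,87,-1,0.65,0,-0.427,87]

```text
time_s: 1.15
position: [224.1, -522.3, 233.2]
tool_rot: [-2.226, 2.217, 0.001]
ft_force: [-0.9, 0.0, -0.9]
grip_width: 87.1
grip_force: 0.0
```

>>> step_arm:
  series: [-0.1,-0.1,0,0,87,-0.2,-0.2,0,0,87,-0.3,-0.3,0,0,87,-0.4,-0.4,0,0,87,-0.5,-0.5,0,0,87,-0.6,-0.6,0,0,87,-0.7,-0.7,0,0,87,-0.8,-0.8,0,0,87,-0.9,-0.9,0,0,87,-1,-1,0,0,87]

```text
time_s: 2.15
position: [324.9, -422.2, 233.6]
tool_rot: [-2.22, 2.223, -0.0]
ft_force: [0.2, -0.2, -1.0]
grip_width: 87.0
grip_force: 0.0
```

>>> step_arm:
  series: [-0.1,-0.1,0,0,87,-0.2,-0.2,0,0,87,-0.3,-0.3,0,0,87,-0.4,-0.4,0,0,87,-0.5,-0.5,0,0,87,-0.6,-0.6,0,0,87,-0.7,-0.7,0,0,87,-0.8,-0.8,0,0,87,-0.9,-0.9,0,0,87,-1,-1,0,0,87]

```text
time_s: 3.15
position: [425.1, -322.4, 233.6]
tool_rot: [-2.22, 2.223, -0.0]
ft_force: [-0.3, -0.3, 0.6]
grip_width: 86.8
grip_force: 0.0
```

>>> step_arm:
  series: [-0.1,-0.1,0,0,87,-0.2,-0.2,0,0,87,-0.3,-0.3,0,0,87,-0.4,-0.4,0,0,87,-0.5,-0.5,0,0,87,-0.6,-0.6,0,0,87,-0.7,-0.7,0,0,87,-0.8,-0.8,0,0,87,-0.9,-0.9,0,0,87,-1,-1,0,0,87]

```text
time_s: 4.15
position: [525.2, -222.6, 233.6]
tool_rot: [2.22, -2.223, 0.0]
ft_force: [0.7, 0.3, -0.2]
grip_width: 87.1
grip_force: 0.0
```

>>> step_arm:
  series: [-0.05,-0.04,0,0,87,-0.1,-0.08,0,0,87,-0.15,-0.12,0,0,87,-0.2,-0.16,0,0,87,-0.25,-0.2,0,0,87,-0.3,-0.24,0,0,87,-0.35,-0.27,0,0,87,-0.4,-0.3,0,0,87,-0.45,-0.33,0,0,87,-0.49,-0.34,0,0,87]

```text
time_s: 5.15
position: [558.7, -174.0, 233.5]
tool_rot: [-2.22, 2.223, -0.0]
ft_force: [0.4, 0.5, 0.1]
grip_width: 87.6
grip_force: 0.0
```

```bash
python3 - <<'E'
from h import *
o=readout.get_obs();print(o["position"])
im,K,d,R,t=cam("wrist");cv2.imwrite("pics/w1.png",im["pixels"][...,::-1])
W=cloud(im,K,d,R,t);Z=W[...,2]
m=(Z>112)&(Z<128)&(np.hypot(W[...,0]-558,W[...,1]+173)<45)
q=W[m][:,:2];(c,r)=cv2.minEnclosingCircle(q.astype(np.float32));print(len(q),c,r,q.min(0),q.max(0))
m=(Z>60)&(Z<112)&(np.hypot(W[...,0]-558,W[...,1]+173)<75)&(np.hypot(W[...,0]-558,W[...,1]+173)>36)
q=W[m][:,:2];print(len(q),q.mean(0),q.min(0),q.max(0))
E
```

```text
[ 558.74065124 -173.97138562  233.49470476]
919 (559.4973754882812, -171.71542358398438) 30.98272705078125 [ 529.55083309 -202.55616937] [ 590.17124697 -141.33886047]
204 [ 570.01369235 -216.90894921] [ 564.51685857 -227.40959003] [ 575.45553042 -206.93778071]
```

View pics/w1.png

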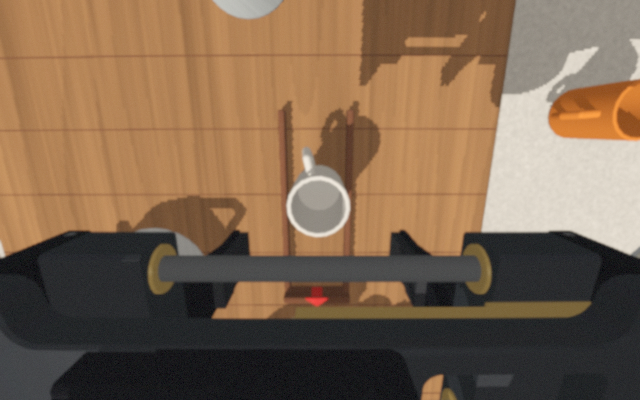

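The wrist view shows the mug rim centred at about (318,206) with the handle up and left, and the arrow at (317,297). The rim centre measures (559.5, -171.8) with r=31, which matches. Now descending 161 mm with a small correction.

>>> step_arm:
  series: [-0.02,-0.008,0.09,0,87,-0.02,-0.008,0.18,0,87,-0.02,-0.008,0.28,0,87,-0.02,-0.008,0.38,0,87,-0.02,-0.008,0.48,0,87,-0.02,-0.008,0.58,0,87,-0.02,-0.008,0.68,0,87,-0.02,-0.008,0.78,0,87,-0.02,-0.008,0.88,0,87,-0.02,-0.008,0.96,0,87]

```text
time_s: 6.2
position: [559.0, -172.4, 136.5]
tool_rot: [2.219, -2.223, -0.001]
ft_force: [-0.4, -0.4, -0.4]
grip_width: 87.0
grip_force: 0.0
```

>>> step_arm:
  series: [0,0,0.08,0,87,0,0,0.16,0,87,0,0,0.24,0,87,0,0,0.32,0,87,0,0,0.4,0,87,0,0,0.48,0,87,0,0,0.56,0,87,0,0,0.62,0,87,0,0,0.65,0,87,0,0,0.65,0,87]

```text
time_s: 7.2
position: [559.0, -172.5, 72.0]
tool_rot: [2.219, -2.223, -0.001]
ft_force: [0.8, -0.4, 0.5]
grip_width: 87.1
grip_force: 0.0
```

>>> step_arm:
  series: [0,0,0,0,75,0,0,0,0,70,0,0,0,0,66,0,0,0,0,64,0,0,0,0,60,0,0,0,0,55,0,0,0,0,55,0,0,0,0,55,0,0,0,0,55,0,0,0,0,55]

```text
time_s: 8.2
position: [559.6, -172.5, 72.8]
tool_rot: [-2.22, 2.223, -0.001]
ft_force: [1.7, 0.3, 1.4]
grip_width: 62.4
grip_force: 30.0
```

>>> step_arm:
  series: [-0.08,0,0,0,55,-0.17,0,0,0,55,-0.26,0,0,0,55,-0.36,0,0,0,55,-0.46,0,0,0,55,-0.56,0,0,0,55,-0.66,0,0,0,55,-0.76,0,0,0,55,-0.85,0,0,0,55,-0.92,0,0,0,55]

```text
time_s: 9.2
position: [559.5, -79.6, 72.8]
tool_rot: [-2.22, 2.222, -0.0]
ft_force: [-0.2, -2.5, 5.3]
grip_width: 62.6
grip_force: 30.0
```

>>> step_arm:
  series: [-0.02,0,0,0,55,-0.04,0,0,0,55,-0.06,0,0,0,55,-0.08,0,0,0,55,-0.1,0,0,0,55,-0.11,0,0,0,55,-0.12,0,0,0,55,-0.13,0,0,0,55,-0.13,0,0,0,55,-0.13,0,0,0,55]

```text
time_s: 10.2
position: [559.5, -67.7, 72.7]
tool_rot: [-2.219, 2.224, -0.0]
ft_force: [-0.0, -3.1, 4.8]
grip_width: 62.4
grip_force: 30.0
```

>>> step_arm:
  series: [-0.005,0,0,0,55,-0.01,0,0,0,55,-0.015,0,0,0,55,-0.02,0,0,0,55,-0.025,0,0,0,55,-0.03,0,0,0,55,-0.03,0,0,0,55,-0.03,0,0,0,55,-0.03,0,0,0,55,-0.03,0,0,0,55]

```text
time_s: 11.2
position: [559.5, -64.8, 72.8]
tool_rot: [-2.219, 2.224, -0.0]
ft_force: [0.2, -3.9, 6.2]
grip_width: 62.3
grip_force: 30.0
```

>>> step_arm:
  series: [-0.004,0,0,0,55,-0.008,0,0,0,55,-0.012,0,0,0,55,-0.016,0,0,0,55,-0.02,0,0,0,55,-0.02,0,0,0,55,-0.02,0,0,0,55,-0.02,0,0,0,55,-0.02,0,0,0,55,-0.02,0,0,0,55]

```text
time_s: 12.2
position: [559.5, -63.7, 72.8]
tool_rot: [2.219, -2.223, 0.001]
ft_force: [0.7, -7.8, 5.2]
grip_width: 62.2
grip_force: 30.0
```

>>> step_arm:
  series: [-0.004,0,0,0,55,-0.008,0,0,0,55,-0.012,0,0,0,55,-0.016,0,0,0,55,-0.02,0,0,0,55,-0.02,0,0,0,55,-0.02,0,0,0,55,-0.02,0,0,0,55,-0.02,0,0,0,55,-0.02,0,0,0,55]

```text
time_s: 13.2
position: [559.5, -63.3, 72.9]
tool_rot: [2.218, -2.221, 0.003]
ft_force: [1.5, -13.4, 4.5]
grip_width: 62.1
grip_force: 30.0
```

Contact is confirmed: the force rises while the position stalls. I'll relax the push slightly, then open.

>>> step_arm:
  series: [0.005,0,0,0,55,0.01,0,0,0,55,0.015,0,0,0,55,0.015,0,0,0,66,0.015,0,0,0,70,0.015,0,0,0,76,0.015,0,0,0,82,0.015,0,0,0,87,0.015,0,0,0,87,0.015,0,0,0,87]

```text
time_s: 14.2
position: [559.4, -61.8, 72.5]
tool_rot: [-2.22, 2.223, 0.0]
ft_force: [0.1, -0.4, -0.9]
grip_width: 86.4
grip_force: 0.0
```

>>> step_arm:
  series: [0,0,-0.05,0,87,0,0,-0.12,0,87,0,0,-0.2,0,87,0,0,-0.3,0,87,0,0,-0.4,0,87,0,0,-0.52,0,87,0,0,-0.64,0,87,0,0,-0.76,0,87,0,0,-0.88,0,87,0,0,-1,0,87]

```text
time_s: 15.2
position: [559.4, -61.9, 173.7]
tool_rot: [-2.22, 2.223, -0.0]
ft_force: [0.2, -0.2, 0.5]
grip_width: 87.0
grip_force: 0.0
```

>>> step_arm:
  series: [0,0,-0.08,0,87,0,0,-0.16,0,87,0,0,-0.24,0,87,0,0,-0.32,0,87,0,0,-0.4,0,87,0,0,-0.48,0,87,0,0,-0.56,0,87,0,0,-0.64,0,87,0,0,-0.7,0,87,0,0,-0.7,0,87]

```text
time_s: 16.2
position: [559.9, -61.9, 243.7]
tool_rot: [-2.219, 2.222, -0.002]
ft_force: [0.7, -0.2, 0.6]
grip_width: 86.9
grip_force: 0.0
```

```bash
python3 - <<'E'
from h import *
o=readout.get_obs();print(o["position"])
im,K,d,R,t=cam("wrist");cv2.imwrite("pics/w2.png",im["pixels"][...,::-1])
W=cloud(im,K,d,R,t);Z=W[...,2]
m=(Z>112)&(Z<128)&(np.hypot(W[...,0]-558,W[...,1]+66)<45)
q=W[m];(c,r)=cv2.minEnclosingCircle(q[:,:2].astype(np.float32));print(len(q),c,r,q.min(0),q.max(0))
m=(Z>54)&(Z<66)&(abs(W[...,0]-559)<35)&(abs(W[...,1]+30)<12);q=W[m];print("stop",len(q),q.min(0),q.max(0))
E
```

```text
[559.91912666 -61.91893335 243.68621022]
851 (559.032958984375, -63.16618347167969) 30.94127082824707 [528.97191798 -94.05899399 112.0458655 ] [589.67424434 -32.99091723 122.21199624]
stop 122 [524.31131058 -41.86847602  54.11669233] [593.08003701 -23.08714173  65.93393378]
```

View pics/w2.png

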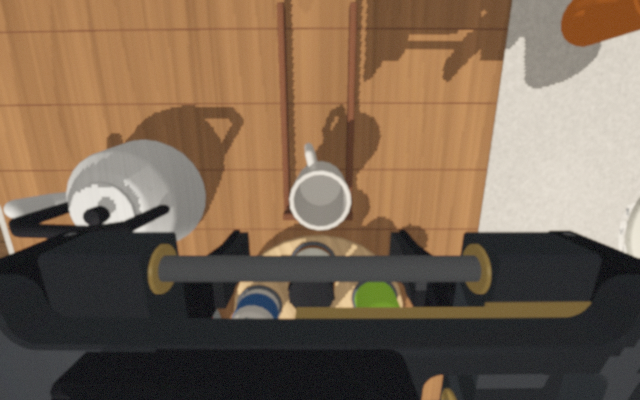

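The wrist view shows the mug rim at (320,200) against the stop and upright, and the kettle at (130,195) untouched. The mug's measured y is -63.2, so it is home within calibration. Now to the knob, turning to the starting yaw on the way.

>>> step_arm:
  series: [-0.1,0,0,0,87,-0.2,0,0,0,87,-0.3,0,0,0,87,-0.4,0,0,0,87,-0.5,0,0,0,87,-0.6,0,0,0,87,-0.7,0,0,0,87,-0.8,0,0,0,87,-0.9,0,0,0,87,-1,0,0,0,87]

```text
time_s: 17.25
position: [559.6, 38.9, 242.5]
tool_rot: [-2.22, 2.223, -0.0]
ft_force: [0.5, 0.0, -0.2]
grip_width: 86.9
grip_force: 0.0
```

>>> step_arm:
  series: [-0.08,0,0,0.038,87,-0.16,0,0,0.076,87,-0.24,0,0,0.114,87,-0.32,0,0,0.152,87,-0.4,0,0,0.19,87,-0.48,0,0,0.228,87,-0.56,0,0,0.266,87,-0.64,0,0,0.304,87,-0.72,0,0,0.342,87,-0.785,0,0,0.376,87]

```text
time_s: 18.25
position: [559.7, 117.4, 242.5]
tool_rot: [0.599, -3.084, 0.0]
ft_force: [0.4, -0.6, -0.8]
grip_width: 87.2
grip_force: 0.0
```

```bash
python3 - <<'E'
from h import *
o=readout.get_obs();M=Ro.from_rotvec(o["tool_rot"]).as_matrix();print(o["position"],M.round(3),o["joint_pos"])
im,K,d,R,t=cam("wrist");cv2.imwrite("pics/w3.png",im["pixels"][...,::-1])
W=cloud(im,K,d,R,t);Z=W[...,2]
hsv=cv2.cvtColor(im["pixels"],cv2.COLOR_RGB2HSV)
m=(Z>194)&(Z<206)&(np.hypot(W[...,0]-559,W[...,1]-116)<35)
q=W[m]
if len(q)>10:print("knob",len(q),cv2.minEnclosingCircle(q[:,:2].astype(np.float32)))
im,K,d,R,t=cam("top");W=cloud(im,K,d,R,t);Z=W[...,2];h=cv2.cvtColor(im["pixels"],cv2.COLOR_RGB2HSV)
m=(h[...,0]>35)&(h[...,0]<60)&(h[...,1]>150)&(Z>126)&(Z<145);v,u=np.nonzero(m)
if len(u):print("lime",len(u),plane([(u.mean(),v.mean())],134.5,K,d,R,t))
E
```

```text
[559.65353945 117.35218513 242.52662167] [[-0.927 -0.374 -0.   ]
 [-0.374  0.927 -0.   ]
 [ 0.    -0.    -1.   ]] [ 4.89926389e-01  2.88139488e-01 -1.11778385e-01  1.22735001e-05
 -1.17088978e+00 -1.67722685e+00]
knob 2575 ((562.3901977539062, 117.34954071044922), 22.84117889404297)
lime 206 [[482.7270936  84.0792422 134.5      ]]
```

View pics/w3.png

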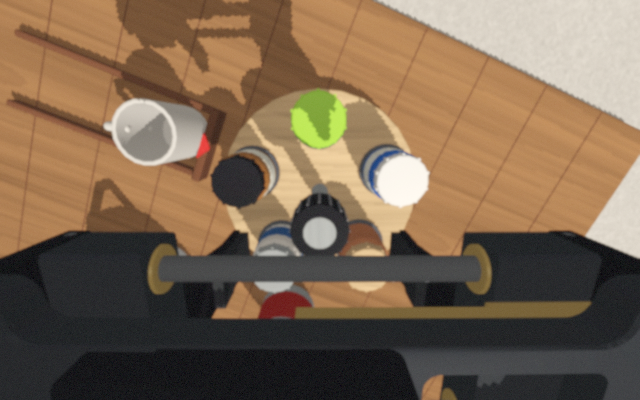

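The wrist view shows the knob at (320,228), lime at (319,118) and the mug at (145,133) against the stop. The knob is under the gripper to within about 2 mm, so I'm descending 70 mm and gripping.

>>> step_arm:
  series: [0,0,0.08,0,87,0,0,0.16,0,87,0,0,0.24,0,87,0,0,0.32,0,87,0,0,0.4,0,87,0,0,0.48,0,87,0,0,0.56,0,87,0,0,0.63,0,87,0,0,0.7,0,87,0,0,0.7,0,87]

```text
time_s: 19.35
position: [559.1, 116.3, 171.3]
tool_rot: [0.605, -3.08, 0.001]
ft_force: [0.5, -0.4, 0.2]
grip_width: 87.1
grip_force: 0.0
```

>>> step_arm:
  series: [0,0,0,0,70,0,0,0,0,60,0,0,0,0,52,0,0,0,0,48,0,0,0,0,44,0,0,0,0,38,0,0,0,0,36,0,0,0,0,36,0,0,0,0,36,0,0,0,0,36]

```text
time_s: 20.35
position: [559.5, 117.3, 172.6]
tool_rot: [-0.606, 3.083, 0.002]
ft_force: [-2.2, 5.2, 1.3]
grip_width: 42.7
grip_force: 30.0
```

>>> step_arm:
  series: [0,0,0,-0.03,36,0,0,0,-0.07,36,0,0,0,-0.11,36,0,0,0,-0.15,36,0,0,0,-0.19,36,0,0,0,-0.23,36,0,0,0,-0.27,36,0,0,0,-0.31,36,0,0,0,-0.35,36,0,0,0,-0.373,36]

```text
time_s: 21.35
position: [562.4, 115.3, 172.6]
tool_rot: [-2.212, 2.228, -0.007]
ft_force: [8.7, -3.7, -4.1]
grip_width: 43.3
grip_force: 29.9
```

>>> step_arm:
  series: [0,0,0,0,36,0,0,0,0,36,0,0,0,0,36,0,0,0,0,36,0,0,0,0,36,0,0,0,0,36,0,0,0,0,36,0,0,0,0,36,0,0,0,0,36,0,0,0,0,36]

```text
time_s: 22.35
position: [562.4, 115.3, 172.6]
tool_rot: [-2.208, 2.232, -0.007]
ft_force: [9.1, -4.0, -4.1]
grip_width: 43.1
grip_force: 30.0
```

```bash
cat > c.py <<'E'
from h import *
import sys
o=readout.get_obs();M=Ro.from_rotvec(o["tool_rot"]).as_matrix();print(o["time_s"],o["position"],"y ang",np.degrees(np.arctan2(M[1,1],M[0,1])),o["ft_force"],o["moment"])
for n in("wrist","top","side"):
    im,K,d,R,t=cam(n);cv2.imwrite(f"pics/{n}_{sys.argv[1]}.png",im["pixels"][...,::-1])
    W=cloud(im,K,d,R,t);Z=W[...,2];h=cv2.cvtColor(im["pixels"],cv2.COLOR_RGB2HSV)
    near=np.hypot(W[...,0]-559.5,W[...,1]-116.5)<125
    m=(h[...,0]>35)&(h[...,0]<60)&(h[...,1]>120)&(Z>129)&(Z<141)&near
    v,u=np.nonzero(m)
    if len(u)>20:
        p=plane([(u.mean(),v.mean())],134.5,K,d,R,t)[0];c,r=cv2.minEnclosingCircle(np.c_[u,v].astype(np.float32));pc=plane([c],134.5,K,d,R,t)[0]
        print(n,"lime",len(u),p.round(1),pc.round(1),r)
    m=((h[...,0]<6)|(h[...,0]>174))&(h[...,1]>150)&(Z>50)&(Z<70)&(np.hypot(W[...,0]-559.5,W[...,1]+30)<30);v,u=np.nonzero(m)
    if len(u)>10:print(n,"arrow",len(u),plane([(u.mean(),v.mean())],60,K,d,R,t)[0].round(1))
    m=(Z>114)&(Z<127)&(np.hypot(W[...,0]-559.5,W[...,1]+64)<40);q=W[m][:,:2]
    if len(q)>20:print(n,"mug",len(q),cv2.minEnclosingCircle(q.astype(np.float32)))
    rl=(Z>40)&(Z<52)&(W[...,1]<-100)&(W[...,1]>-262)
    for x in(520,599.5):
        q=W[rl&(abs(W[...,0]-x)<10)][:,:2]
        if len(q)>30:print(n,"rail",len(q),cv2.fitLine(q.astype(np.float32),cv2.DIST_HUBER,0,.01,.01).ravel().round(4))
E
python3 c.py a
```

```text
22.35 [562.3964595  115.2705329  172.59564719] y ang 179.37586150854028 [ 9.06509028 -3.96622182 -4.0974606 ] [-1.05419301 -1.75023419  0.05677645]
wrist lime 4479 [561.9  34.7 134.5] [562.3  34.4 134.5] 40.012596130371094
wrist arrow 342 [562.7 -28.   60. ]
wrist mug 320 ((559.7476806640625, -37.42780303955078), 16.20328140258789)
top lime 180 [558.5  33.4 134.5] [558.3  32.7 134.5] 7.929143905639648
top mug 93 ((557.2510986328125, -64.50650024414062), 30.883386611938477)
top rail 134 [ 5.700000e-03 -1.000000e+00  5.210270e+02 -1.765279e+02]
top rail 130 [ 1.290000e-02 -9.999000e-01  6.005028e+02 -1.767417e+02]
```

View pics/wrist_a.png

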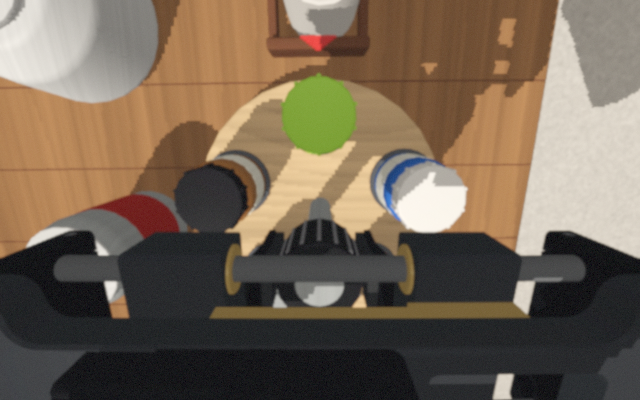

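The wrist view shows lime at (319,115), the arrow at (318,43) and the mug in line with them above. Lime is about 0.5° short, and the grip has a 10 N side load. I'll nudge by 0.6° and take the load off by moving the command toward the knob's true centre.

>>> step_arm:
  series: [0.004,-0.006,0,-0.001,36,0.008,-0.012,0,-0.002,36,0.012,-0.018,0,-0.003,36,0.015,-0.024,0,-0.0035,36,0.015,-0.024,0,-0.0035,36,0.015,-0.024,0,-0.0035,36,0.015,-0.024,0,-0.0035,36,0.015,-0.024,0,-0.0035,36,0.015,-0.024,0,-0.0035,36,0.015,-0.024,0,-0.0035,36]

```text
time_s: 23.5
position: [562.5, 115.2, 172.6]
tool_rot: [-2.221, 2.221, -0.001]
ft_force: [5.5, 1.4, -2.1]
grip_width: 43.0
grip_force: 30.0
```

```bash
python3 c.py b
```

```text
23.5 [562.46148596 115.20234023 172.59351851] y ang -179.98858878400208 [ 5.54462716  1.3741043  -2.14194166] [ 0.35353455 -1.06257586 -0.04413504]
wrist lime 4489 [562.7  34.6 134.5] [563.2  34.4 134.5] 40.012596130371094
wrist arrow 334 [562.6 -28.   60. ]
wrist mug 300 ((559.6400146484375, -37.04576873779297), 15.811504364013672)
top lime 187 [559.1  32.9 134.5] [559.   33.1 134.5] 8.002787590026855
top mug 92 ((557.4813232421875, -64.0445556640625), 31.124101638793945)
top rail 128 [ 2.500000e-03 -1.000000e+00  5.207190e+02 -1.753036e+02]
top rail 129 [ 9.700000e-03 -1.000000e+00  6.008218e+02 -1.797304e+02]
```

View pics/side_b.png

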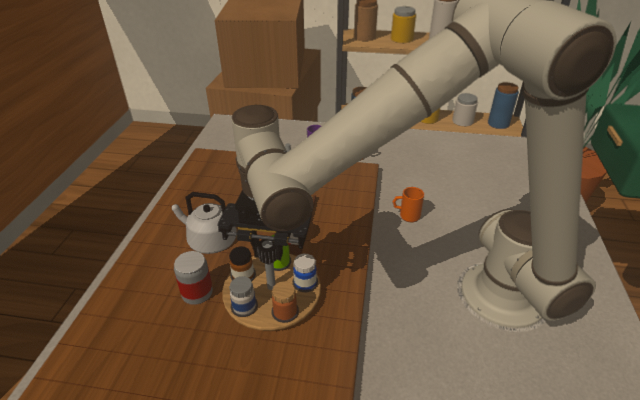

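The side view shows the gripper on the knob at (268,240), lime behind it facing the channel, and the kettle and canister undisturbed. In the wrist frame lime, arrow and knob line up to within 0.3 mm (562.7, 562.6, 562.5).

```bash
python3 -c "
from station import order;print(order.finish_job())"
```

```text
the job is handed in; nothing more can be done
None
```

The job is handed in (no verdict was returned): the mug is home against the end stop and released, and the lime tub faces the front in line with the arrow, with the gripper holding the knob; the arm stayed clear of the kettle, funnel and canister.

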